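# Open the self-closing waste chest by its lift lever

## Task

Hold the red waste chest open for a colleague with broken glass in both hands: push the yellow sea catch round with a fingertip until it is fully clear of the steel flap, then with the fingertips press the black paddle at the long end of the lift lever down to its stop, and finish while still holding the paddle down so that the flap stays raised. Raise the flap only by its lever, not by pushing on the flap itself, and pick nothing up: the bottles and the glass that stand around stay undisturbed.

Things in the scene. Friction and masses are not known exactly. Their poses are not given: they have to be found in the camera images.
- chest: Red sheet-steel bench-top waste chest with a yellow band, bolted down; 200 (its x) by 220 (its y) by 150 mm high. Origin: centre of its underside on the bench. Its -x side is the front, with the catch; at +x is the flap's hinge; the lift lever runs along its -y side. It stands with a yaw of 1.0 to 1.5 rad.
- flap: Heavy steel flap (about 1.4 kg, 210 x 230 mm) that shuts the chest, hinged along the rear top edge. Origin: middle of the hinge axis; axes parallel to the chest's when shut; it opens about its y axis, about 0.48 rad with the lever fully down. Shut, its top is 154 mm (mid-panel 156) above the bench, its front edge at chest x = -109 mm. It falls shut if let go; it cannot rise under the catch.
- lever: Steel lift lever, a bar 8 mm wide. Origin: its pivot, at chest (5, -133, 154) mm; axes parallel to the chest's at rest. At rest the long arm slopes up to the chest's front by 0.20 rad; the short arm (50 mm) has a roller under a lug of the flap. Pressed, it turns about the chest's y axis by 0.50 rad, to a stop sloping 0.30 rad down. This takes about 5 to 10 N at the paddle.
- paddle (a point): Centre of the upper face of the black rubber paddle (46 mm along the lever, 60 mm across) at the lever's long end, 185 mm along the bar from the pivot and 18 mm above the bar's axis. About 208 mm above the bench at rest, 116 mm at the stop; it moves on an arc about the pivot (chest x from -173 over -180 to -177 mm).
- catch (a joint): Yellow swivel sea catch, mid-front of the chest: a flat bar 58 x 14 x 6 mm turning level about an upright pin at chest (-136, 0) mm. Value in rad: 0 = bar points to the rear, over the flap; grows as it swings towards the lever's side (clockwise from above); clear of the flap from 1.2, along the front at 1.57, stop at 1.75. Starts at 0 to 0.3; needs about 1 N at the stud; stays where left.
- stud (a point): Centre of the top of the black finger stud on the catch: upright, 12 mm diameter, 20 mm tall, 47 mm from the catch's pin. Its top is 181 mm above the bench; the bar it stands on has its top face at 161.5 mm and lies 1.5 mm over the flap.
- reagent_bottle: Loose amber glass reagent bottle with stopper, 66 mm diameter, 138 mm tall, standing on the bench near the chest. Origin: centre of its underside. Leave alone.
- dropper_bottle: Loose small amber dropper bottle with black cap and bulb, 34 mm diameter, 105 mm tall, standing on the bench. Origin: centre of its underside. Leave alone.
- tumbler: Loose clear glass tumbler, 72 mm diameter at the rim, 90 mm tall, standing on the bench. Origin: centre of its underside. Leave alone.

How it is judged:
By the outcome, as a careful person would: the job done as asked, in the order asked, and still so for the second after the job is handed in, while the arm keeps its last pose, push and grip.
It also fails if it takes over 43 s, if anything falls off the work surface, if the arm or the gripper's body presses on something with over 40 N, if the wrist force passes 120 N, or if a joint passes its speed limit or range.

## Robot

A 7-joint arm with a two-finger parallel gripper is mounted at the origin on the work surface. World frame = base frame: x ahead of the robot, y to its left, z up, the work surface at z = 0. Lengths are in m, angles in rad, forces in N, time in s.
With the tool pointing down it reaches from about 0.425 to 0.875 m from the base axis. Payload 4.7 kg.
Tool frame: the origin (TCP) lies midway between the tips of the shut fingers; the grasp point (between the pads) lies 19 mm behind it; z points along the fingers, y is the line along which they close (so a half turn about z gives the same grasp; the last joint's range is limited). The gripper opens to 87 mm and grips with 3 to 60 N. Pads are 19 mm wide; open, the fingers measure 117 mm over their backs; the gripper's body (75 mm by 190 mm) begins 51 mm behind the grasp point.
Start: joints at [1.328, 0.321, -0.07, 1.45, 0.023, 1.371, -0.057], TCP at [0.165, -0.629, 0.223] pointing down, gripper open.
Joint ranges: [-2.86, 2.86], [-0.3, 2.09], [-1.38, 1.24], [0.06, 2.45], [-1.56, 4.7], [0.09, 2.05], [-2.69, 2.69]. Speed limits (rad/s): [2.57, 2.57, 3.14, 3.14, 3.14, 3.14, 3.14].

## Interface

Orientations are given as a rotation vector (axis times angle).
In Python, from bench import ctrl gives the robot as it stands. The module is installed in compiled form; this text tells all that it offers.
- The arm moves only by the shell command python3 -m handwheel 'ROWS' [FORCE]. ROWS is JSON, a list of rows, each a list of 7 numbers: the finger opening in m, from 0 to 0.087, then the shift along the tool's x, y, z in m, then the turn, a rotation vector about the tool's x, y, z in degrees. A call has 1 to 12 rows; each row shifts and turns the commanded pose from where the row before left it, along the tool's axes as they then stand; what a row does not reach is not made up. A row lasts 1/8 s, in which the tool goes at most 62.5 mm and 10.7 degrees, less where a joint would pass 70% of its speed; a pose out of reach is approached as far as the arm can. A call is refused whole if a number of a shift passes 0.0625 or a number of a turn 10.7, either way. A call with a gripper value outside its range is refused whole. The fingers move at their own pace and stop on an object; FORCE is the grip in N (left out, the last holds). Time passes only in rows, so rows that do not move let the fingers close. It gives the time, the measured TCP pose, the force, the opening and the grip force at its end, in the units of the state.
- ctrl.get_state(): the state, without advancing time (a new reading comes with each control period).
- ctrl.get_image(name): name is "side" or "top" or "wrist"; returns (picture, depth): 384x512x3 uint8, blue, green, red; 384x512 float32, m along the optical axis (not along the pixel's ray), 0 where there is no reading.
- ctrl.camera_info(name): a dict with "intrinsics" (3x3 intrinsics, pixels), "D" ([k1, k2, p1, p2, k3] as OpenCV has them; the pictures are not rectified), "R" (3x3) and "t" (3): a world point X has camera coordinates R X + t. Camera axes: x right, y down, z forward; pixel columns grow to the right and rows downward; lengths in m; the calibration is good to about 2 mm. A picture is of the moment at which its call begins: read the wrist's pose just before it. camera_info takes no time and is no camera call; for the wrist camera it gives the pose at the moment of the call.
- ctrl.close_job(): hands the job in; it is judged then, once.
The state is a dict: "time": time; "joint_positions": joint angles; "qd": joint speeds; "joint_torque": joint torques, N m; "position": TCP position; "tool_rot": TCP orientation; "ft_force": force on the tool from outside, world axes, zero at the start; "torque": the same for the moment, N m; "grip_width": opening from 0.0 (shut) to 1.0 (fully open); "grip_force": force on a finger pad.
Only numpy, scipy, OpenCV 4.12 (cv2) and the standard library are available. Lean on these libraries where they do the work, as an engineer would, in place of code of your own. Each camera call takes 0.05 s, during which the arm holds its last target. There are 200 camera calls.

## Working session

There is one attempt and no reset: what is moved stays moved. The work goes in short steps, Python scripts to look and compute and a shell command to move; the robot and the scene stay as the last step left them, time stands still between calls to the robot, and variables do not carry over. Pictures are saved under pics/ and viewed, at most 10 in all, crops included, and the job is handed in when it is done.

```bash
mkdir -p pics; cat > h.py <<'E'
import numpy as np, cv2, pickle
from bench import ctrl
def grab(n):
    i=ctrl.camera_info(n); im,d=ctrl.get_image(n)
    pickle.dump((i,im,d),open(f'{n}.pkl','wb')); return i,im,d
def load(n): return pickle.load(open(f'{n}.pkl','rb'))
def ray(i,px):
    K=np.array(i['intrinsics']);p=cv2.undistortPoints(np.array(px,float).reshape(-1,1,2),K,np.array(i['D'],float)).reshape(-1,2)
    R=np.array(i['R']);t=np.array(i['t']).ravel()
    return -R.T@t,(np.c_[p,np.ones(len(p))]@R)   # origin, dirs with unit depth
def onz(i,px,z):
    o,d=ray(i,px); return o+d*((z-o[2])/d[:,2])[:,None]
def cloud(i,d):
    v,u=np.mgrid[0:d.shape[0],0:d.shape[1]]
    o,r=ray(i,np.c_[u.ravel(),v.ravel()]); P=o+r*d.reshape(-1,1); P[d.ravel()==0]=np.nan
    return P.reshape(*d.shape,3)
E
python3 - <<'E'
from h import *
s=ctrl.get_state(); print(s['time'],s['position'],s['tool_rot'],s['grip_width'])
for n in('top','side','wrist'):
    i,im,d=grab(n); print(n,i['intrinsics'][0],'o',ray(i,[[0,0]])[0], (d>0).mean())
a=[cv2.resize(load(n)[1],(400,300)) for n in('top','side','wrist')]
cv2.imwrite('pics/a.png',np.vstack([np.hstack(a[:2]),np.hstack([a[2],a[2]*0])]))
cv2.imwrite('pics/top.png',load('top')[1])
E
```

```text
0.0 [ 0.16488718 -0.62816797  0.22146883] [-3.11390542e+00 -4.02053544e-01  5.64365707e-04] 1.0046450210484656
top [384.76769874   0.         261.88315362] o [ 0.40245529 -0.01770525  1.0433824 ] 0.996124267578125
side [358.11827903   0.         255.74980954] o [0.38570493 0.40768164 0.66113151] 0.9960479736328125
wrist [313.76283413   0.         255.34552584] o [ 0.2367223  -0.60934954  0.38459387] 0.9960886637369791
```

View pics/a.png

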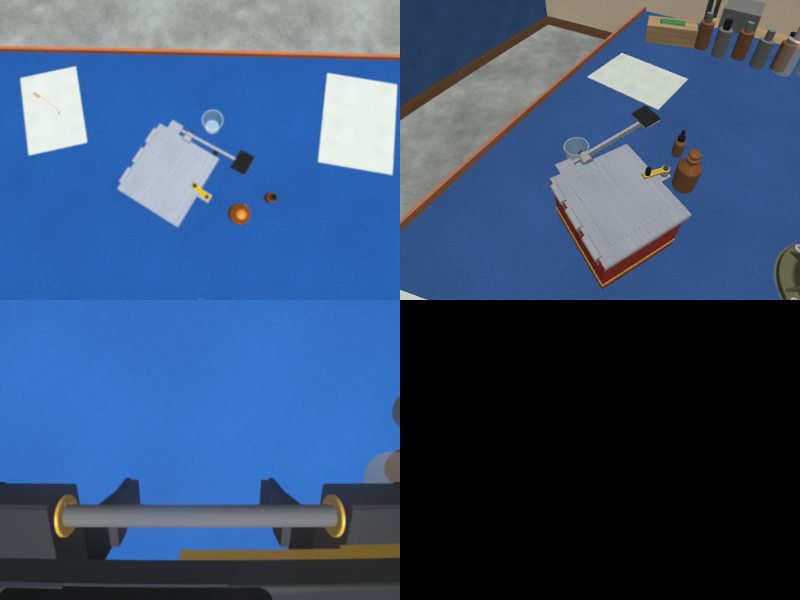

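View pics/top.png

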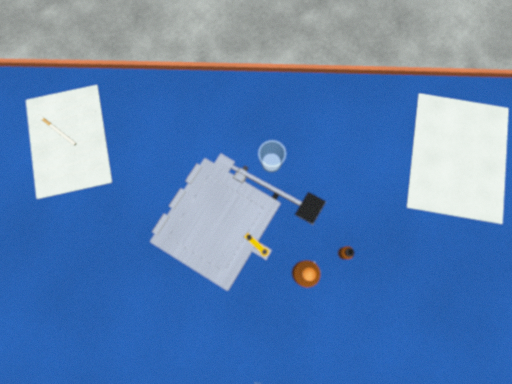

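The top view shows the shut flap round (215,225), the yellow catch from (248,237), its stud, to (266,253), and the black paddle at (310,208). The tumbler is at (272,155), the reagent bottle at (306,273) and the dropper bottle at (346,253).

```bash
python3 - <<'E'
from h import *
T={}
for n,rois in (('top',{'paddle':(290,185,335,230),'stud':(240,228,258,244),'yellow':(238,226,278,264)}),('side',{'paddle':(290,125,340,170),'stud':(308,205,326,228),'yellow':(300,200,352,235)})):
    i,im,d=load(n); P=cloud(i,d); hsv=cv2.cvtColor(im,cv2.COLOR_BGR2HSV)
    for k,(a,b,c,e) in rois.items():
        h=hsv[b:e,a:c]
        m=((h[...,0]>18)&(h[...,0]<34)&(h[...,1]>120)) if k=='yellow' else (h[...,2]<70)
        m=m.astype(np.uint8); nc,lab,st,cen=cv2.connectedComponentsWithStats(m)
        j=1+np.argmax(st[1:,4]); mm=np.zeros(d.shape,bool); mm[b:e,a:c]=lab==j
        px=cen[j]+[a,b]; T[n,k]=px; Q=P[mm]
        print(n,k,st[j,4],px.round(1),'cloud med',np.nanmedian(Q,0).round(4),'zmin/max',np.nanpercentile(Q[:,2],[5,95]).round(3))
for k in('paddle','stud','yellow'):
    o1,d1=ray(load('top')[0],[T['top',k]]);o2,d2=ray(load('side')[0],[T['side',k]])
    A=np.c_[d1[0],-d2[0]];s=np.linalg.lstsq(A,o2-o1,rcond=None)[0]
    print(k,'triang',((o1+s[0]*d1[0]+o2+s[1]*d2[0])/2).round(4),'gap',np.linalg.norm(A@s-(o2-o1)).round(4))
i,im,d=load('top');P=cloud(i,d);print('top crops')
for nm,(u,v) in dict(tumbler=(272,155),reag=(306,273),drop=(346,253),flapmid=(215,225)).items(): print(nm,P[v-8:v+9,u-8:u+9].reshape(-1,3)[np.nanargmax(P[v-8:v+9,u-8:u+9,2])].round(3))
# flap: points 0.135<z<0.165 in ROI
m=((P[...,2]>.145)&(P[...,2]<.17)).astype(np.uint8); m[:140]=0;m[300:]=0
m=cv2.morphologyEx(m,cv2.MORPH_OPEN,np.ones((15,15),np.uint8)); Q=P[m>0][:,:2].astype(np.float32)
r=cv2.minAreaRect(Q);print('flap rect',r, cv2.boxPoints(r).round(3).tolist())
c=lambda n,a,b,x,y:cv2.resize(load(n)[1][b:y,a:x],(400,300),interpolation=cv2.INTER_CUBIC)
cv2.imwrite('pics/b.png',np.hstack([c('top',230,190,330,265),c('side',270,120,370,195+20)]))
E
```

```text
top paddle 456 [310.  207.6] cloud med [ 0.5302 -0.1162  0.2057] zmin/max [0.202 0.21 ]
top stud 2 [249.  236.5] cloud med [0.4659 0.0166 0.1822] zmin/max [0.181 0.184]
top yellow 121 [258.2 246. ] cloud med [ 0.4466 -0.004   0.1611] zmin/max [0.158 0.166]
side paddle 550 [314.4 148.6] cloud med [ 0.5318 -0.1136  0.2047] zmin/max [0.2   0.209]
side stud 69 [317.3 218.7] cloud med [0.4663 0.0212 0.1773] zmin/max [0.164 0.181]
side yellow 218 [327.6 220.4] cloud med [0.451  0.0011 0.1604] zmin/max [0.157 0.162]
paddle triang [ 0.5319 -0.1165  0.2022] gap 0.0012
stud triang [0.4668 0.017  0.171 ] gap 0.0002
yellow triang [ 0.4496 -0.0038  0.1523] gap 0.0053
top crops
tumbler [ 0.665 -0.053  0.09 ]
reag [ 0.398 -0.122  0.141]
drop [ 0.439 -0.227  0.105]
flapmid [0.481 0.082 0.159]
flap rect ((0.5096856951713562, 0.09685124456882477), (0.22066082060337067, 0.25260892510414124), 60.3978385925293) [[0.3449999988079071, 0.06300000101327896], [0.5649999976158142, -0.061000000685453415], [0.6740000247955322, 0.12999999523162842], [0.45399999618530273, 0.2549999952316284]]
```

View pics/b.png

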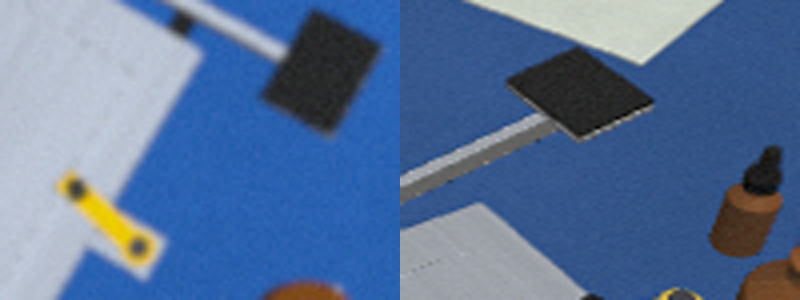

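The crops show the stud (249.3,237) over the flap, the pin (264.3,251.5) off the flap, and the paddle square. Next I fix the chest frame and cross-check it.

```bash
cat >> h.py <<'E'
from scipy.spatial.transform import Rotation as Ro
def go(tgt,yaw_y=None):
    "print tool-frame shift to a world point and turn needed about tool z so tool y has azimuth yaw_y (deg)"
    s=ctrl.get_state();R=Ro.from_rotvec(s['tool_rot']).as_matrix();p=np.array(s['position'])
    a=np.degrees(np.arctan2(R[1,1],R[0,1])); print('t',round(s['time'],2),'pos',p.round(4),'y az',a.round(1),'zaxis',R[:,2].round(3),'F',np.round(s['ft_force'],1),'q',np.round(s['joint_positions'],2))
    print('shift tool',(R.T@(np.array(tgt)-p)).round(4), None if yaw_y is None else 'turn z %.1f'%(-((yaw_y-a+180)%360-180)))
E
python3 - <<'E'
from h import *
i=load('top')[0]
pad=np.array([.5315,-.1155]);pin=onz(i,[[264.3,251.5]],.165)[0,:2];stud=onz(i,[[249.2,236.8]],.181)[0,:2]
print('pin',pin,'stud',stud,'r',np.linalg.norm(stud-pin),'pad-pin',np.linalg.norm(pad-pin),'exp',np.hypot(37,133))
v=pad-pin;y1=np.arctan2(v[1],v[0])-np.arctan2(-133,-37);print('yaw pad-pin',y1)
im=load('top')[1];P=cloud(i,load('top')[2])
# flap edges by line fit: front edge and -y edge from mask
m=((P[...,2]>.145)&(P[...,2]<.163)).astype(np.uint8);m[:140]=0;m[300:]=0
m=cv2.morphologyEx(m,cv2.MORPH_OPEN,np.ones((9,9),np.uint8))
c=max(cv2.findContours(m,0,cv2.CHAIN_APPROX_NONE)[0],key=cv2.contourArea)[:,0,:]
C=onz(i,c.astype(float),.154)[:,:2]
for yaw in(y1,1.052):
    R=np.array([[np.cos(yaw),-np.sin(yaw)],[np.sin(yaw),np.cos(yaw)]]);
    L=(C-pin)@R+[-.136,0]; 
    e=L[(abs(L[:,0]+.109)<.012)&(abs(L[:,1])>.03)&(abs(L[:,1])<.1)]
    print('yaw',yaw,'front x med',np.median(e[:,0]),'slope',np.polyfit(e[:,1],e[:,0],1)[0],'y range',L[abs(L[:,0]+.06)<.03][:,1].min(),L[abs(L[:,0]+.06)<.03][:,1].max())
    w=stud-pin; print('catch angle',yaw-np.arctan2(w[1],w[0]))
o=pin-R@np.array([-.136,0]);print('chest origin',o)
import __main__
go([.45,.05,.28],-40)
E
```

```text
pin [ 0.4344342  -0.01835442] stud [0.46530076 0.01615534] r 0.04629977131772395 pad-pin 0.13732819680366185 exp 138.0507153186828
yaw pad-pin 1.0563220100447555
yaw 1.0563220100447555 front x med -0.10804338229050614 slope 0.015347107035209912 y range -0.11585069604322032 0.11753540573181964
catch angle 0.21525492204616903
yaw 1.052 front x med -0.10809659149782569 slope 0.011031851925336284 y range -0.11543872010241593 0.11786873302856901
catch angle 0.21093291200141362
chest origin [0.50186778 0.09975024]
t 0.15 pos [ 0.1649 -0.6283  0.2217] y az -75.3 zaxis [-0.     0.001 -1.   ] F [ 1.   0.5 -0. ] q [ 1.33  0.32 -0.07  1.45  0.02  1.37 -0.06]
shift tool [ 0.448  -0.5837 -0.0575] turn z -35.3
```

```bash
python3 -m handwheel '[[0,0,0,-0.058,0,0,0],[0,0.04,-0.0255,0,0,0,0],[0,0.04,-0.0255,0,0,0,0],[0,0.04,-0.0255,0,0,0,0],[0,0.04,-0.0255,0,0,0,0],[0,0.04,-0.0255,0,0,0,0],[0,0.04,-0.0255,0,0,0,0],[0,0.04,-0.0255,0,0,0,0],[0,0.04,-0.0255,0,0,0,0]]' 20
python3 -m handwheel '[[0,0.015,-0.0463,0,0,0,0],[0,0.015,-0.0463,0,0,0,0],[0,0.015,-0.0463,0,0,0,0],[0,0.015,-0.0463,0,0,0,0],[0,0.015,-0.0463,0,0,0,0],[0,0.015,-0.0463,0,0,0,0],[0,0.015,-0.0463,0,0,0,0],[0,0.015,-0.0463,0,0,0,0],[0,0,0,0,0,0,-10],[0,0,0,0,0,0,-10],[0,0,0,0,0,0,-10],[0,0,0,0,0,0,-3.3]]'
python3 -c "
from h import *
go([.441,.0385,.28],-42)"
```

```text
time: 1.27
position: [0.4235, -0.3488, 0.2804]
tool_rot: [3.116, 0.402, -0.0]
ft_force: [1.3, -0.4, 0.7]
grip_width: 0.067
grip_force: 0.0
time: 2.78
position: [0.4445, 0.0387, 0.2803]
tool_rot: [-2.868, -1.283, 0.001]
ft_force: [-0.5, -0.1, -0.6]
grip_width: 0.006
grip_force: 0.0
t 2.77 pos [0.4445 0.0387 0.2803] y az -41.8 zaxis [-0. -0. -1.] F [-0.5 -0.1 -0.6] q [ 0.6  -0.14 -0.66  1.81 -0.09  1.45 -0.78]
shift tool [-0.0025 -0.0025  0.0003] turn z 0.2
```

```bash
python3 -m handwheel '[[0,-0.0025,-0.0025,0.05,0,0,0],[0,0,0,0.04,0,0,0],[0,0,0,0.021,0,0,0],[0,0,0,0,0,0,0]]'
python3 - <<'E'
from h import *
go([.441,.0385,.169],-42)
for n in('side','wrist'): grab(n)
i,im,d=load('side');a=cv2.resize(im[150:270,250:410],(400,300),interpolation=cv2.INTER_CUBIC)
cv2.imwrite('pics/c.png',np.hstack([a,cv2.resize(load('wrist')[1],(400,300))]))
E
```

```text
time: 3.28
position: [0.4397, 0.0384, 0.168]
tool_rot: [-2.868, -1.278, 0.005]
ft_force: [0.1, -0.8, 0.7]
grip_width: 0.002
grip_force: 0.0
t 3.27 pos [0.4397 0.0384 0.168 ] y az -42.0 zaxis [-0.004  0.    -1.   ] F [ 0.1 -0.8  0.7] q [ 0.59 -0.08 -0.7   1.99 -0.05  1.22 -0.82]
shift tool [ 0.001   0.0009 -0.001 ] turn z 0.0
```

View pics/c.png

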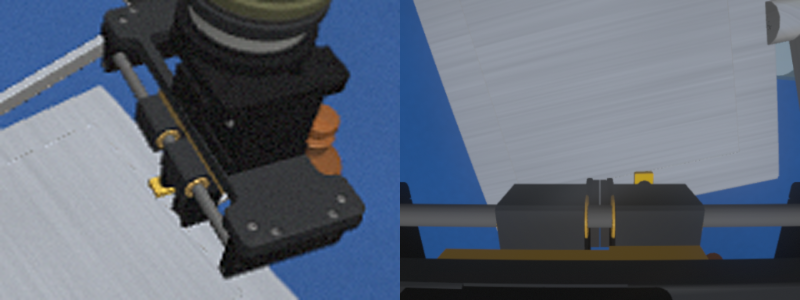

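```bash
python3 -m handwheel '[[0,0.001,0.008,-0.001,0,0,0],[0,0,0.009,0,0,0,0],[0,0.0021,0.0084,0,0,0,10],[0,0.0021,0.0084,0,0,0,10],[0,0.0021,0.0084,0,0,0,10],[0,0.0021,0.0084,0,0,0,10]]'
python3 -m handwheel '[[0,0.0021,0.0084,0,0,0,10],[0,0.0021,0.0084,0,0,0,10],[0,0.0021,0.0084,0,0,0,10],[0,0.0021,0.0084,0,0,0,10],[0,0,0,0,0,0,0]]'
python3 -c "
from h import *
pin=np.array([.4344,-.0184])
s=ctrl.get_state();v=np.array(s['position'])[:2]-pin;R=Ro.from_rotvec(s['tool_rot']).as_matrix();print('TCP rel pin in tool',v@R[:2,:2])
go([.4344,-.0184,.169],-122)"
```

```text
time: 4.12
position: [0.4803, 0.0047, 0.171]
tool_rot: [-3.134, -0.21, -0.001]
ft_force: [-0.8, 1.4, 1.5]
grip_width: 0.004
grip_force: 0.8
time: 4.75
position: [0.4842, -0.0301, 0.1709]
tool_rot: [-3.02, 0.865, -0.001]
ft_force: [-0.5, 0.1, -0.1]
grip_width: 0.004
grip_force: 0.0
TCP rel pin in tool [ 0.04840303 -0.01642317]
t 4.75 pos [ 0.4842 -0.0301  0.1709] y az -122.0 zaxis [ 0.001 -0.    -1.   ] F [-0.5  0.1 -0.1] q [ 0.64  0.03 -0.64  1.9   0.02  1.22 -2.13]
shift tool [-0.0484  0.0164  0.0018] turn z 0.0
```

```bash
python3 -m handwheel '[[0,0,-0.02,0,0,0,0],[0,0,0,-0.05,0,0,0],[0,0,0,-0.06,0,0,-10],[0,0,0,0,0,0,-10.5],[0,0,0,0,0,0,-10.5],[0,0,0,0,0,0,-10.5],[0,0,0,0,0,0,-10.5],[0,0,0,0,0,0,-10],[0,0,0,0,0,0,-10],[0,0,0,0,0,0,-10],[0,0,0,0,0,0,-10]]'
python3 - <<'E'
from h import *
go([.5315,-.1155,.28],-29.7)
for n in('side','top'): grab(n)
i,im,d=load('side');a=cv2.resize(im[110:260,230:430],(400,300),interpolation=cv2.INTER_CUBIC)
b=cv2.resize(load('top')[1][150:300,180:380],(400,300),interpolation=cv2.INTER_CUBIC)
cv2.imwrite('pics/d.png',np.hstack([a,b]))
E
```

```text
time: 6.12
position: [0.4943, -0.0121, 0.2807]
tool_rot: [2.713, 1.584, -0.0]
ft_force: [-0.8, 0.6, 0.1]
grip_width: 0.009
grip_force: 0.0
t 6.12 pos [ 0.4943 -0.0121  0.2807] y az -29.4 zaxis [ 0. -0. -1.] F [-0.8  0.6  0.1] q [ 0.62 -0.01 -0.64  1.71 -0.01  1.44 -0.53]
shift tool [-0.0718  0.0832  0.0007] turn z 0.3
```

View pics/d.png

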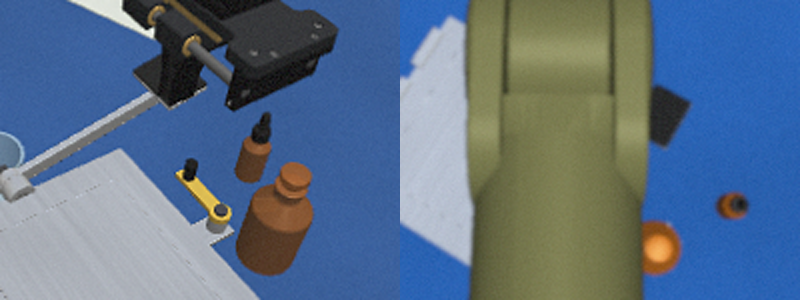

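```bash
python3 -c "
from h import *
i=load('side')[0];a=onz(i,[[340,216]],.165)[0];b=onz(i,[[325,191.5]],.181)[0];w=b-a
print('catch',a,b,np.linalg.norm(w[:2]),1.052-np.arctan2(w[1],w[0]))"
python3 -m handwheel '[[0,-0.036,0.0415,0,0,0,0],[0,-0.036,0.0415,0,0,0,0],[0,0,0,0,0,8.5,0],[0,0,0,0,0,8.5,0],[0,-0.0145,0,0.048,0,0,0],[0,0,0,0,0,0,0]]'
python3 -c "
from h import *
go([.5315,-.1155,.208],-29.7)"
```

```text
catch [ 0.43491033 -0.01353704  0.165     ] [ 0.47685789 -0.0404148   0.181     ] 0.049819790381101944 1.621842739256869
time: 6.98
position: [0.5275, -0.1156, 0.2271]
tool_rot: [-2.569, -1.478, -0.377]
ft_force: [-0.9, -0.3, -0.0]
grip_width: 0.006
grip_force: 0.0
t 6.97 pos [ 0.5275 -0.1156  0.2271] y az -30.1 zaxis [ 0.14   0.256 -0.957] F [-0.9 -0.3 -0. ] q [ 0.84  0.08 -0.49  1.77 -0.27  1.27 -0.1 ]
shift tool [-0.0035  0.0035  0.0188] turn z -0.4
```

```bash
python3 -m handwheel '[[0,-0.0008,0.0035,0.009,0,0,0],[0,-0.0026,0,0.0086,0,0,0],[0,-0.0041,0,0.0096,0,0,0],[0,-0.0041,0,0.0096,0,0,0],[0,-0.0041,0,0.0096,0,0,0],[0,-0.0041,0,0.0096,0,0,0],[0,-0.0035,0,0.0096,0,0,0],[0,0,0,0,0,0,0]]' 
python3 - <<'E'
from h import *
go([.5315,-.1155,.116],-29.7)
i,im,d=grab('side')
cv2.imwrite('pics/e.png',cv2.resize(im[80:290,200:480],(640,480),interpolation=cv2.INTER_CUBIC))
E
```

```text
time: 7.98
position: [0.5319, -0.122, 0.1613]
tool_rot: [-2.574, -1.485, -0.384]
ft_force: [-2.5, -2.8, 5.1]
grip_width: 0.007
grip_force: 2.4
t 7.97 pos [ 0.5319 -0.122   0.1613] y az -30.1 zaxis [ 0.147  0.251 -0.957] F [-2.5 -2.8  5.1] q [ 0.83  0.14 -0.49  1.85 -0.25  1.13 -0.08]
shift tool [-0.008  -0.0037  0.045 ] turn z -0.4
```

View pics/e.png

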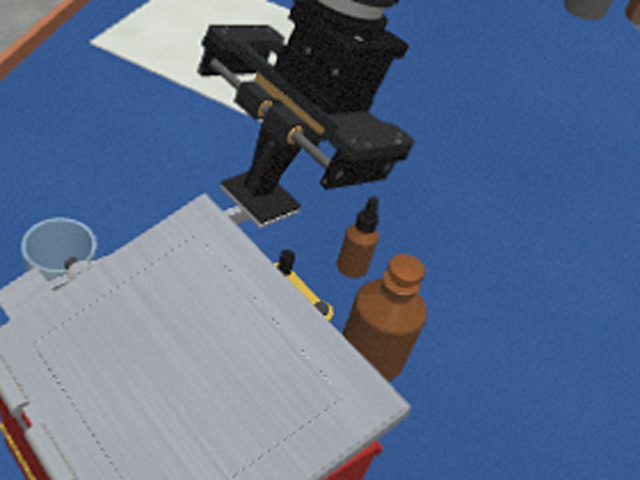

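The flap is rising and the fingertips (270,200) sit on the paddle, clear of everything else. I continue down to the stop.

```bash
python3 -m handwheel '[[0,-0.0025,0,0.0096,0,0,0],[0,-0.0025,0,0.0096,0,0,0],[0,-0.0025,0,0.0096,0,0,0],[0,-0.0025,0,0.0096,0,0,0],[0,-0.001,0,0.004,0,0,0],[0,0,0,0,0,0,0]]' 
python3 -m handwheel '[[0,-0.001,0,0.004,0,0,0],[0,0,0,0,0,0,0]]'
```

```text
time: 8.78
position: [0.5339, -0.1185, 0.118]
tool_rot: [-2.572, -1.486, -0.387]
ft_force: [2.0, -1.2, 3.2]
grip_width: 0.006
grip_force: 1.6
time: 9.02
position: [0.5342, -0.1184, 0.1172]
tool_rot: [-2.571, -1.486, -0.388]
ft_force: [-7.8, -1.8, 25.3]
grip_width: 0.004
grip_force: 12.6
```

```bash
python3 -m handwheel '[[0,0,0,0.001,0,0,0],[0,0,0,0,0,0,0],[0,0,0,0,0,0,0],[0,0,0,0,0,0,0],[0,0,0,0,0,0,0],[0,0,0,0,0,0,0]]'
python3 - <<'E'
from h import *
i,im,d=grab('side')
cv2.imwrite('pics/f.png',cv2.resize(im[80:290,200:480],(640,480),interpolation=cv2.INTER_CUBIC))
E
```

```text
time: 9.78
position: [0.5342, -0.1184, 0.1171]
tool_rot: [-2.572, -1.486, -0.387]
ft_force: [-10.8, -2.1, 31.2]
grip_width: 0.003
grip_force: 15.6
```

View pics/f.png

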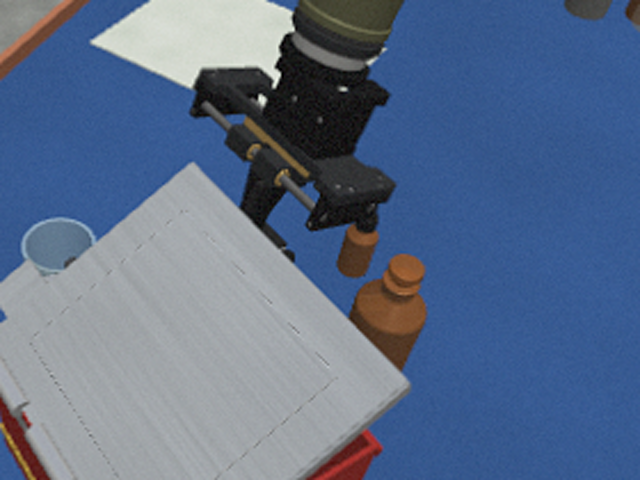

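The flap is fully raised, with its front corner at (195,165). The paddle is hard on its stop with 31 N steady, and the bottles and tumbler haven't moved. I hand the job in now.

```bash
python3 -c "
from bench import ctrl
print(ctrl.close_job())"
```

```text
the job is handed in; nothing more can be done
None
```

The job is handed in: the catch was swung clear to about 1.6 rad, and the fingertips are holding the paddle on its stop with about 31 N, so the flap stays raised; the bottles and tumbler were left alone.

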